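Ready the reel stand: brake down, kickstand out, hold it upright

TASK

The reel of tacking strip has just been loaded in its narrow stand, which leans against the blue drawer cabinet. Swing the drag brake down onto the reel, then flip the kickstand down over centre until its spring snaps it against its stop, then take the stand by the black grip at its top, bring it upright on its runner and hold it there, clear of the cabinet and with the kickstand's foot off the bench; finish while still holding it, because it tips over by itself. Leave the other things on the bench where they are.

Things in the scene. Friction and masses are not known exactly. Their poses are not given: they have to be found in the camera images.
- stand: Narrow green tube hoop, 272 mm long, 344 high, tube 22 thick, about 2 kg with its plywood reel (190 mm dia., 44 wide). Origin on the axis of the bottom tube (runner), midway along. X along the runner; Z up the frame, vertical when upright (starts leaning about 0.21 rad to +Y); Y across it, towards the cabinet. Kickstand, brake grip and hub bar are on the -Y side.
- runner (a point): Same point as the stand's origin. The runner's rubber sleeves (radius 13 mm) stand on the bench and hardly slide: the stand tips about this line, which stays 13 mm above the bench. Upright it is balanced; left alone it falls to whichever side it leans.
- handle (a point): Middle of the stand's black rubber grip, a round horizontal bar along the stand's X, 110 mm long, 28 mm diameter, 317 mm from the runner axis along the stand's Z; the reel's rim is 95 mm below it. Axes as the stand's.
- brake (a joint): Drag brake: steel arm 115 mm long inside the hoop, with a rubber shoe above the reel's rim. Angle in rad above closed: 0 = down, arm along the stand's +X, shoe on the rim (end stop); 0.5 = fully raised. It stays where it is left; about 2 N down on the grip moves it.
- brake_hinge (a point): Hinge of the brake arm, on the post at the stand's -X end: X -125, Y 0, Z +238 mm in the stand's frame. Its axis lies along the stand's Y.
- brake_grip (a point): Middle of the brake's red finger grip, a round bar 38 mm long, 16 mm diameter, which sticks out along the stand's -Y at the arm's end (115 mm from the hinge, 50 mm to the -Y side of the frame's plane).
- kickstand (a joint): Kickstand: steel leg 98 mm long, rubber foot. Angle in rad: 0 = stowed, leg along the stand's +X; 1.49 = fully down against its stop, leg pointing down and outwards (-Y). An over-centre spring: below 0.70 it swings back to 0, beyond it snaps down by itself. About 5 N on the peg at the start, less towards the centre.
- kick_pivot (a point): Pivot of the kickstand, at X -30, Y -46, Z +97 mm in the stand's frame. Its axis is (0, 0.916, -0.401) in the stand's frame, turning right-handed as the angle grows, so that at angle q the leg points along (cos q, -0.401 sin q, -0.916 sin q) in the stand's frame.
- kick_peg (a point): Middle of the orange sleeve of the kickstand's toe peg: a round bar, 13 mm diameter, 35 mm long, parallel to the kickstand's axis, sticking out on the outer side (along (0, -0.916, 0.401) in the stand's frame), 83 mm from the pivot along the leg; this point is 25 mm out from the leg.
- kick_foot (a point): Centre of the kickstand's rubber foot (ball of radius 8 mm), 98 mm from the pivot along the leg. With the kickstand down and the stand upright it is 20 mm above the bench; it touches the bench when the stand leans about 0.14 rad towards -Y.
- cabinet: Blue steel drawer cabinet, fixed, 340 (x) by 200 (y) by 200 mm high, origin at the centre of its underside; the stand leans against its -y side.
- button_tin: Round tin, 66 mm diameter, 55 mm high, standing on the cabinet. Origin: centre of its underside. To be left alone.
- tack_box: Orange box of tacks, 120 x 75 x 66 mm, on the bench. Origin: centre of its underside. To be left alone.
- tack_hammer: Small hammer, 260 mm, lying on the bench. To be left alone.
- mallet: Wooden mallet, about 250 mm long, 68 mm high, lying on the bench. To be left alone.
- ripping_chisel: Ripping chisel with a wooden handle, 240 mm, lying on the bench. To be left alone.
- pliers: Pliers with blue handles, 180 mm, lying on the bench. To be left alone.

How it is judged:
By the outcome, as a careful person would: the job done as asked, in the order asked, and still so for the second after the job is handed in, while the arm keeps its last pose, push and grip.
It also fails if it takes over 58 s, if anything falls off the work surface, if the arm or the gripper's body presses on something with over 40 N, if the wrist force passes 120 N, or if a joint passes its speed limit or range.

ROBOT

A 7-joint arm with a two-finger parallel gripper is mounted at the origin on the work surface. World frame = base frame: x ahead of the robot, y to its left, z up, the work surface at z = 0. Lengths are in m, angles in rad, forces in N, time in s.
With the tool pointing down it reaches from about 0.4 to 0.85 m from the base axis. Payload 10.4 kg.
Tool frame: the origin (TCP) lies on the centre line of the jaws, within the pads' length; the fingertips stand 17 mm ahead of it and the grasp point (between the pads) lies 2 mm behind it (manip.tcp_to_tips is the distance from the TCP to the fingertips, in m); z points along the fingers, x is the direction in which the jaws open and shut, and the axes are right-handed (so a half turn about z gives the same grasp; the last joint's range is limited). The gripper opens to 85 mm and grips with 20 to 120 N. Pads are 22 mm wide; open, the fingers measure 114 mm over their backs; the gripper's body (76 mm by 85 mm) begins 54 mm behind the grasp point. The pads swing forward as they close: fully open they stand 13 mm farther back than shut.
Start: joints at [1.132, 0.332, -0.065, 1.46, 0.022, 1.35, -0.088], TCP at [0.252, -0.572, 0.21] pointing down, gripper open.
Joint ranges: [-2.6, 2.6], [-0.5, 2.12], [-1.47, 1.34], [0.16, 2.42], [-1.27, 4.41], [0.06, 2.06], [-2.6, 2.6]. Speed limits (rad/s): [2.22, 2.22, 2.79, 2.79, 3.14, 3.14, 3.14].

INTERFACE

Orientations are given as a unit quaternion [x, y, z, w].
In Python, from workcell import manip gives the robot as it stands.
- The arm moves only by the shell command python3 -m pendant 'ROWS' [FORCE]. ROWS is JSON, a list of rows, each a list of 3 entries, a list of its own where there are three numbers: the shift along the world's x, y, z in cm, then the turn, a rotation vector about the world's x, y, z in degrees, then the closure in counts, from 0 (fully open) to 255 (shut). A call has 1 to 12 rows; each row shifts and turns the pose as measured when the row begins; what a row does not reach is not made up. A row lasts 1/8 s, in which the tool goes at most 62.5 mm and 10.7 degrees, less where a joint would pass 70% of its speed; a pose out of reach is approached as far as the arm can. A call is refused whole if a number of a shift passes 6.25 or a number of a turn 10.7, either way. A call with a gripper value outside its range is refused whole. The fingers move at their own pace and stop on an object; FORCE is the grip in N (left out, the last holds). Time passes only in rows, so rows that do not move let the fingers close. It gives the time, the measured TCP pose, the force and the opening at its end, in the units of the state.
- manip.get_obs(): the state, without advancing time (a new reading comes with each control period).
- manip.camera(name): name is "scene" or "side" or "wrist"; returns a dict with "pixels" (480x640x3 uint8, red, green, blue), "range_z" (480x640 float32, m along the optical axis (not along the pixel's ray), 0 where there is no reading), "K" (3x3 intrinsics, pixels), "dist" ([k1, k2, p1, p2, k3] as OpenCV has them; the pictures are not rectified), "origin" and "rotation" of the camera in the world; the wrist camera has in their place "hand_eye" (4x4, takes a point from camera to tool coordinates, whose origin is the TCP and whose axes are the tool frame's). Camera axes: x right, y down, z forward; pixel columns grow to the right and rows downward; lengths in m; the calibration is good to about 2 mm. A picture is of the moment at which its call begins: read the wrist's pose just before it.
- manip.hand_in(): hands the job in, once; it reports no verdict.
The state is a dict: "clock": time; "joint_pos": joint angles; "joint_velocities": joint speeds; "tau": joint torques, N m; "position": TCP position; "ee_rot": TCP orientation; "ft_force": force on the tool from outside, world axes, zero at the start; "torque": the same for the moment, N m; "grip_width": opening from 0.0 (shut) to 1.0 (fully open).
Only numpy, scipy, OpenCV 4.12 (cv2) and the standard library are available. Lean on these libraries where they do the work, as an engineer would, in place of code of your own. Each camera call takes 0.05 s, during which the arm holds its last target.

## Working session

There is one attempt and no reset: what is moved stays moved. The work goes in short steps, Python scripts to look and compute and a shell command to move; the robot and the scene stay as the last step left them, time stands still between calls to the robot, and variables do not carry over. Pictures are saved under pics/ and viewed, and the job is handed in when it is done.

```bash
mkdir -p pics; ls
python3 - <<'E'
from workcell import manip
import cv2
o=manip.get_obs()
for k,v in o.items(): print(k,v)
print(manip.tcp_to_tips)
for n in ["scene","side","wrist"]:
    c=manip.camera(n)
    cv2.imwrite(f"pics/{n}0.png",c["pixels"][:,:,::-1])
    print(n,c["K"],c["dist"],c.get("origin"),c.get("rotation"),c.get("hand_eye"))
E
```

```text
pics
clock 0.0
joint_pos [ 1.13243191  0.33289792 -0.06473126  1.46095954  0.02160501  1.34992473
 -0.08850482]
joint_velocities [ 8.26960275e-04  1.22340456e-03  1.68091826e-03 -1.12322654e-04
  4.29743459e-05  7.50415726e-04 -1.25042801e-03]
tau [ 8.87689766e-04 -6.25450373e+01  4.93049703e-02 -3.91602373e+01
  1.62292121e-02  9.90156055e-03 -7.80104727e-06]
position [ 0.25226687 -0.57136152  0.20889109]
ee_rot [ 8.37834039e-01 -5.45924505e-01 -6.42879253e-04 -3.79961290e-04]
ft_force [-0.20683633 -0.33363741  0.36814978]
torque [-0.01567816 -0.03611993  0.00872003]
grip_width 1.0001249955984965
0.017
scene [[435.57706606   0.         323.67557205]
 [  0.         435.57706606 237.08068418]
 [  0.           0.           1.        ]] [-0.07699316  0.          0.          0.          0.        ] [0.86119246 0.55800878 0.81221093] [ 0.22577667  0.88194295 -0.40141806 -0.10032479] None
side [[483.27579437   0.         317.62790429]
 [  0.         483.27579437 230.72098408]
 [  0.           0.           1.        ]] [-0.07381746  0.          0.          0.          0.        ] [0.14294736 0.68839195 0.91528139] [-0.21476841  0.8783122  -0.41424819  0.10411845] None
wrist [[352.49192601   0.         315.43298596]
 [  0.         352.49192601 237.14900292]
 [  0.           0.           1.        ]] [-0.03100688  0.          0.          0.          0.        ] None None [[ 9.99999926e-01  3.82661409e-04 -4.01019025e-05 -1.52199753e-03]
 [-3.55030973e-04  9.57886277e-01  2.87147619e-01 -7.30648411e-02]
 [ 1.48293374e-04 -2.87147583e-01  9.57886342e-01 -1.64771136e-01]
 [ 0.00000000e+00  0.00000000e+00  0.00000000e+00  1.00000000e+00]]
```

View pics/scene0.png

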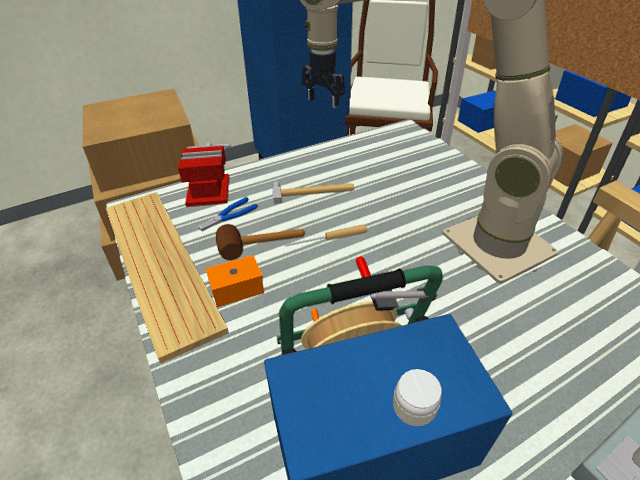

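View pics/side0.png

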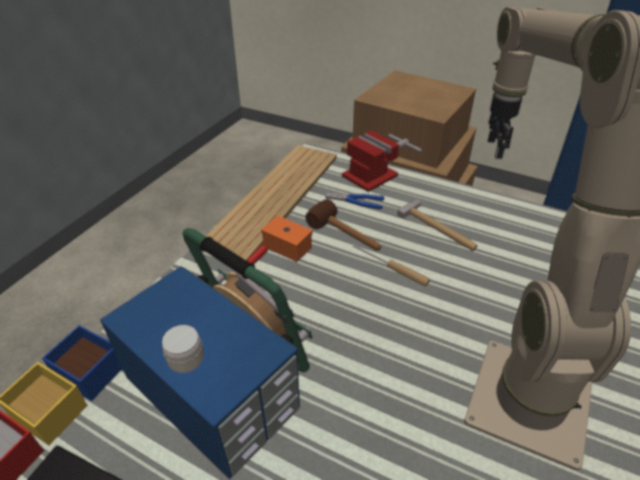

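View pics/wrist0.png

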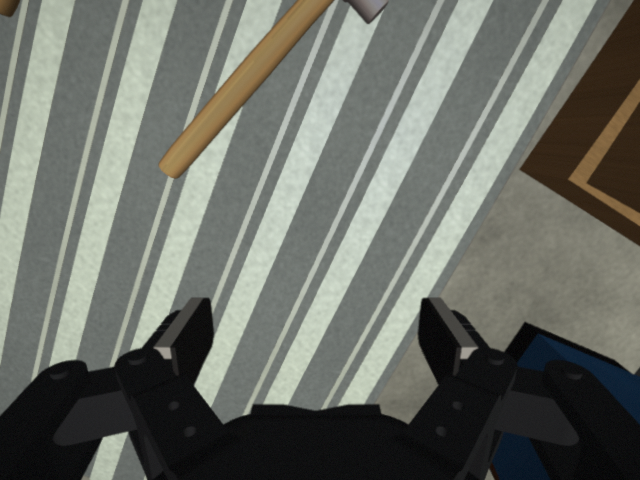

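```bash
cat > h.py <<'E'
from workcell import manip
import numpy as np, cv2
from scipy.spatial.transform import Rotation as R
def cam(n):
    o=manip.get_obs(); c=manip.camera(n)
    if "hand_eye" in c:
        T=np.eye(4);T[:3,:3]=R.from_quat(o["ee_rot"]).as_matrix();T[:3,3]=o["position"]
        c["T"]=T@np.array(c["hand_eye"])
    else:
        T=np.eye(4);r=np.array(c["rotation"]);T[:3,:3]=R.from_quat(r).as_matrix() if r.size==4 else r;T[:3,3]=c["origin"];c["T"]=T
    return c
def cloud(c):
    v,u=np.mgrid[0:480,0:640]
    p=cv2.undistortPoints(np.stack([u,v],-1).reshape(-1,1,2).astype(np.float64),c["K"],np.array(c["dist"]))[:,0]
    z=c["range_z"].reshape(-1)
    P=np.c_[p*z[:,None],z]
    W=(P@c["T"][:3,:3].T+c["T"][:3,3]).reshape(480,640,3)
    W[c["range_z"]==0]=np.nan
    return W
def proj(c,X):
    X=np.atleast_2d(X);Ti=np.linalg.inv(c["T"]);rv=cv2.Rodrigues(Ti[:3,:3])[0]
    return cv2.projectPoints(X,rv,Ti[:3,3],c["K"],np.array(c["dist"]))[0][:,0]
def hsv(c): return cv2.cvtColor(c["pixels"],cv2.COLOR_RGB2HSV)
E
python3 - <<'E'
from h import *
for n in ["scene","side"]:
    c=cam(n);W=cloud(c);H=hsv(c);h,s,v=[H[...,i].astype(int) for i in range(3)]
    print(n,"bench",W[200,100:104] if n=="side" else W[420,600])
    ok=np.isfinite(W[...,2])&(W[...,2]>0.01)&(W[...,0]>0.3)&(W[...,0]<1)&(W[...,1]>-.3)
    for nm,m in dict(green=(h>65)&(h<90)&(s>120),black=(v<50)&(W[...,2]>.2)&(W[...,2]<.4)&(W[...,1]>-.1),red=((h<4)|(h>176))&(s>180)&(W[...,1]>-.1),orange=(h>5)&(h<14)&(s>200),blue=(h>102)&(h<112)&(s>180)&(W[...,1]>-.1)).items():
        m=m&ok
        if m.sum()<5: print(nm,m.sum());continue
        P=W[m];r,cc=np.where(m)
        print(nm,m.sum(),"px",cc.min(),cc.max(),r.min(),r.max(),np.percentile(P,[2,50,98],axis=0).round(3).tolist())
    ok=ok
    m=(v<50)&(W[...,2]>.28)&(W[...,2]<.4)&(W[...,1]>-.1)&ok
    P=W[m];u,S,Vt=np.linalg.svd(P-P.mean(0),full_matrices=False);print("handle",P.mean(0),Vt[0],S)
E
```

```text
scene bench [0.20494362 0.48539729 0.0012044 ]
green 1876 px 278 441 266 351 [[0.465, 0.106, 0.143], [0.662, 0.182, 0.319], [0.72, 0.226, 0.334]]
black 1481 px 280 441 269 341 [[0.476, 0.167, 0.239], [0.59, 0.201, 0.331], [0.703, 0.218, 0.337]]
red 173 px 356 370 257 277 [[0.554, 0.123, 0.298], [0.564, 0.141, 0.303], [0.571, 0.159, 0.309]]
orange 206 px 165 318 248 341 [[0.615, -0.295, 0.011], [0.713, -0.155, 0.041], [0.768, 0.076, 0.139]]
blue 27425 px 265 511 273 479 [[0.459, 0.187, 0.067], [0.636, 0.314, 0.199], [0.782, 0.419, 0.202]]
handle [0.59431333 0.20020607 0.33001638] [ 0.9757453  -0.21865075 -0.01062775] [1.38888091 0.28858045 0.1714459 ]
side bench [[ 2.24591798 -0.67069256 -0.64637566]
 [ 2.24440989 -0.67574217 -0.64914182]
 [ 2.2438866  -0.68145218 -0.65265457]
 [ 2.23987491 -0.68490175 -0.65357282]]
green 0
black 1214 px 185 295 236 331 [[0.455, 0.147, 0.206], [0.586, 0.201, 0.327], [0.705, 0.221, 0.339]]
red 756 px 0 266 246 479 [[0.554, 0.134, 0.012], [0.826, 0.588, 0.051], [0.909, 0.639, 0.307]]
orange 0
blue 50 px 52 119 332 391 [[0.824, 0.332, 0.013], [0.828, 0.365, 0.052], [0.944, 0.429, 0.069]]
handle [0.592021   0.19985304 0.32828749] [-0.97639819  0.2151932   0.01839724] [1.53201934 0.40922248 0.16544155]
```

Run:
```python
from h import *
from scipy.optimize import least_squares
for n in ["scene","side"]:
    c=cam(n);W=cloud(c);H=hsv(c);h,s,v=[H[...,i].astype(int) for i in range(3)]
    m=(v<50)&(s<90)&(W[...,2]>.29)&(W[...,2]<.4)&(W[...,1]>.1)&(W[...,0]<.8)
    m=cv2.morphologyEx(m.astype(np.uint8),cv2.MORPH_OPEN,np.ones((5,5)))>0
    nn,l,st,_=cv2.connectedComponentsWithStats(m.astype(np.uint8));i=1+np.argmax(st[1:,4]);m=l==i
    P=W[m]
    def f(p):
        d=np.array([np.cos(p[0]),np.sin(p[0]),0]);q=P-np.array([.59,p[1],p[2]])
        return np.linalg.norm(q-np.outer(q@d,d),axis=1)-.014
    r=least_squares(f,[-.22,.2,.32],loss='soft_l1',f_scale=.001);d=np.array([np.cos(r.x[0]),np.sin(r.x[0]),0])
    t=(P-[.59,r.x[1],r.x[2]])@d
    print(n,m.sum(),st[i],r.x,np.abs(r.fun).mean(),np.percentile(t,[1,99]))
    t=np.percentile(t,[.5,99.5]).mean();print("centre",np.array([.59,*r.x[1:]])+t*d)
    # cabinet top edge
    mb=(h>102)&(h<114)&(s>150)&(abs(W[...,2]-.2)<.006)&(W[...,1]>.1)&(W[...,0]<.85)&(W[...,0]>.3)
    if mb.sum()>100:
        Q=W[mb][:,:2].astype(np.float32);rect=cv2.minAreaRect(Q*1000);print("cab",rect)
    big=cv2.resize(c["pixels"][220:380,150:470] if n=="side" else c["pixels"][230:370,260:460],None,fx=2.5 if n=="side" else 4,fy=2.5 if n=="side" else 4)
    cv2.imwrite(f"pics/{n}1.png",big[:,:,::-1])
```

```text
scene 1044 [ 331  271   72   28 1044] [-0.21783943  0.19374075  0.32194125] 0.0008369106734263099 [-0.0518315   0.05822593]
centre [0.59283155 0.19311398 0.32194125]
cab ((615.2025146484375, 292.9219970703125), (200.7665557861328, 339.2179260253906), 77.43311309814453)
side 648 [200 238  47  36 648] [-0.22699756  0.19403861  0.32365119] 0.0009274880480902416 [-0.05595787  0.05785383]
centre [0.59119863 0.19376175 0.32365119]
cab ((611.9854125976562, 296.9285888671875), (195.1122589111328, 331.89117431640625), 77.81300354003906)
```

View pics/scene1.png

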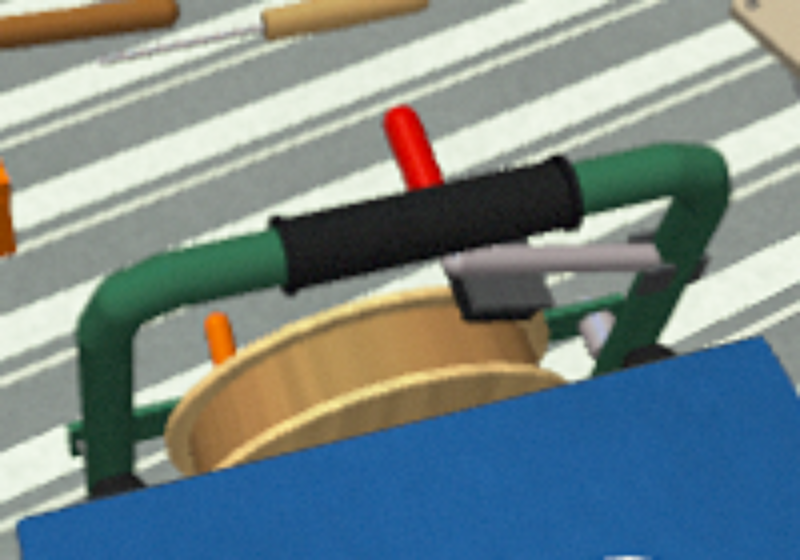

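View pics/side1.png

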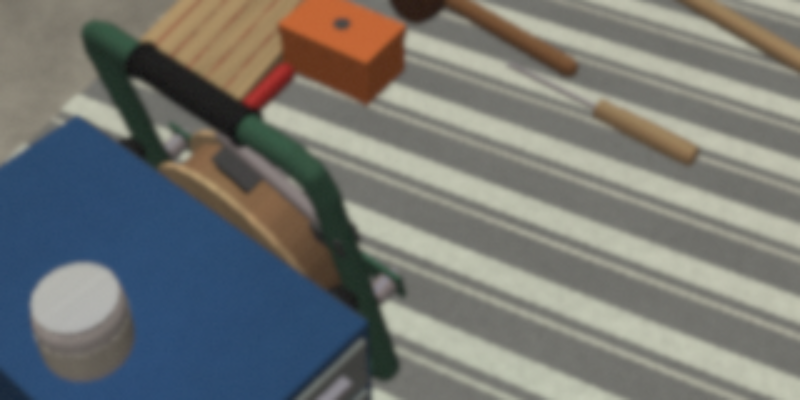

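```bash
cat >> h.py <<'E'
YAW=-0.220
def frame(lean=0.212,hc=np.array([.592,.1935,.3225])):
    Rs=(R.from_euler('z',YAW)*R.from_euler('x',-lean)).as_matrix()
    o=hc-Rs@[0,0,.317]; return Rs,o
def brake(q): return np.array([-.125+.115*np.cos(q),-.05,.238+.115*np.sin(q)])
def peg(q): return np.array([-.03,-.046,.097])+.083*np.array([np.cos(q),-.401*np.sin(q),-.916*np.sin(q)])+.025*np.array([0,-.916,.401])
E
python3 - <<'E'
from h import *
Rs,o=frame();print("runner",o,Rs.round(3).tolist())
W=lambda p:(Rs@p+o).round(4)
for q in [0,.1,.2,.3,.4,.5]: print("brake",q,W(brake(q)))
for q in [0,.2,.4,.6,.7,.8,1.49]: print("peg",q,W(peg(q)))
print("peg axis",Rs@[0,-.916,.401])
ims=[]
for n in ["scene","side"]:
    c=cam(n);im=c["pixels"].copy()
    pts=[[0,0,.317],[-.125,0,.238],[.055,0,.317],[-.055,0,.317],*[brake(q) for q in(0,.25,.5)],peg(0),[-.136,0,0],[.136,0,0]]
    for p,w in zip(proj(c,np.array([W(np.array(p)) for p in pts])),pts): cv2.circle(im,tuple(int(round(a)) for a in p),1,(255,255,0),-1)
    ims.append(cv2.resize(im[230:390,150:470],None,fx=2.4,fy=1.8) if n=="side" else cv2.resize(im[230:370,260:460],None,fx=3.84,fy=2))
    H=hsv(c);Wc=cloud(c);h,s,v=[H[...,i].astype(int) for i in range(3)]
    m=((h<4)|(h>176))&(s>180)&(Wc[...,2]>.2)&(Wc[...,1]>.1)
    P=Wc[m];print("red",((P-o)@Rs).mean(0),np.percentile((P-o)@Rs,[3,97],axis=0))
    m=(h>5)&(h<16)&(s>200)&(Wc[...,2]>.08)&(Wc[...,1]>.0)
    if m.sum(): print("orange",m.sum(),np.percentile((Wc[m]-o)@Rs,[3,50,97],axis=0))
cv2.imwrite("pics/chk.png",np.vstack([i[:290,:768] for i in ims])[:,:,::-1])
E
```

```text
runner [0.57744371 0.12840595 0.01259698] [[0.976, 0.213, 0.046], [-0.218, 0.954, 0.205], [0.0, -0.21, 0.978]]
brake 0 [0.5679 0.1318 0.2558]
brake 0.1 [0.5679 0.1342 0.267 ]
brake 0.2 [0.5668 0.1369 0.2781]
brake 0.3 [0.5645 0.1399 0.289 ]
brake 0.4 [0.5611 0.1429 0.2996]
brake 0.5 [0.5567 0.1462 0.3097]
peg 0 [0.6194 0.0731 0.1317]
peg 0.2 [0.6157 0.064  0.1183]
peg 0.4 [0.6089 0.0561 0.1055]
peg 0.6 [0.5993 0.0495 0.0937]
peg 0.7 [0.5935 0.0468 0.0884]
peg 0.8 [0.5872 0.0446 0.0834]
peg 1.49 [0.5344 0.0425 0.0646]
peg axis [-0.17700954 -0.79156603  0.58476307]
red [-0.0163216  -0.0515863   0.28636427] [[-0.02357815 -0.07049423  0.28250981]
 [-0.0106213  -0.0340185   0.28904308]]
orange 57 [[ 0.04796816 -0.08015925  0.10864703]
 [ 0.0537734  -0.07039959  0.11414713]
 [ 0.05871589 -0.06187746  0.11950756]]
red [-0.02300829 -0.05203018  0.28743703] [[-0.02555162 -0.07035181  0.28354557]
 [-0.01759659 -0.03034952  0.29076064]]
```

View pics/chk.png

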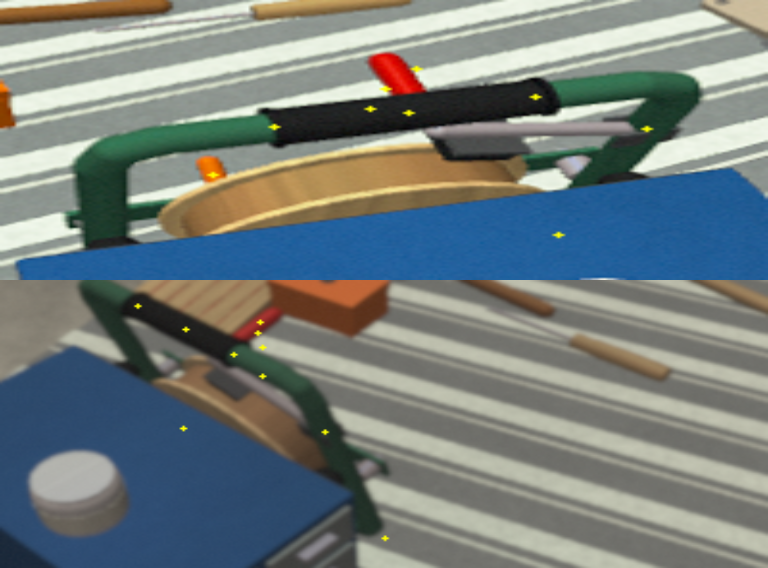

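```bash
cat >> h.py <<'E'
Xh=np.array([np.cos(YAW),np.sin(YAW),0]);Yh=np.array([-np.sin(YAW),np.cos(YAW),0])
def Rtool(tilt,xdir): # tool z tilted toward +Yh by tilt deg; tool x nearest xdir
    t=np.deg2rad(tilt);z=Yh*np.sin(t)-np.array([0,0,np.cos(t)])
    x=xdir-z*(xdir@z);x/=np.linalg.norm(x);return np.c_[x,np.cross(z,x),z]
def togo(tip,Rt,off=.017):
    o=manip.get_obs();Rc=R.from_quat(o["ee_rot"]).as_matrix()
    d=np.array(tip)-off*Rt[:,2]-o["position"]
    rv=np.rad2deg(R.from_matrix(Rt@Rc.T).as_rotvec())
    print("t",o["clock"],"shift cm",(d*100).round(2),"rot deg",rv.round(2),"F",np.round(o["ft_force"],1),"g",round(o["grip_width"],3))
E
python3 - <<'E'
from h import *
Rs,o=frame()
tip=Rs@np.array([-.016,-.060,.36])+o;print(tip)
togo(tip,Rtool(20,Xh))
E
```

```text
[0.56555952 0.14857852 0.37716225]
t 0.45 shift cm [31.18 71.46 18.35] rot deg [ 16.03 -13.16  53.01] F [-0.4 -0.7  0.9] g 1.001
```

```bash
python3 -m pendant '[[[2,3,4],[1.2,-1,4],255],[[2.2,5,3],[1.2,-1,4],255],[[2.2,5,3],[1.2,-1,4],255],[[2.2,5,3],[1.2,-1,4],255],[[2.2,5,2],[1.2,-1,4],255],[[2.2,5,1],[1.2,-1,4],255],[[2.2,5,1],[1.2,-1,4],255],[[2.2,5,1],[1.2,-1,4],255],[[2.2,5,0],[1.2,-1,4],255],[[2.2,5,0],[1.2,-1,4],255],[[2.2,5,0],[1.2,-1,4],255],[[2.2,5,0],[1.2,-1,4],255]]' 40
python3 - <<'E'
from h import *
Rs,o=frame()
tip=Rs@np.array([-.016,-.060,.36])+o
togo(tip,Rtool(20,Xh));print(manip.get_obs()["joint_pos"].round(2))
E
```

```text
clock: 1.95
position: [0.5167, 0.024, 0.3952]
ee_rot: [0.977, -0.142, 0.02, -0.159]
ft_force: [0.4, -0.0, 0.0]
grip_width: -0.002
t 1.95 shift cm [ 4.76 11.89 -0.21] rot deg [ 1.37 -0.66  3.85] F [ 0.4 -0.   0. ] g -0.002
[ 0.65  0.04 -0.58  1.47 -0.3   1.58 -0.23]
```

```bash
python3 -m pendant '[[[1.6,4,0],[0.7,-0.3,2],255],[[1.6,4,0],[0.7,-0.3,2],255],[[1.5,3.8,0],[0,0,0],255],[[0,0,0],[0,0,0],255],[[0,0,0],[0,0,0],255]]'
python3 - <<'E'
from h import *
Rs,o=frame()
tip=Rs@np.array([-.016,-.060,.300])+o
togo(tip,Rtool(20,Xh))
c=cam("scene");cv2.imwrite("pics/s2.png",cv2.resize(c["pixels"][130:370,240:480],None,fx=2.4,fy=2.4)[:,:,::-1])
c=cam("wrist");cv2.imwrite("pics/w2.png",c["pixels"][:,:,::-1])
E
```

```text
clock: 2.58
position: [0.5644, 0.1496, 0.3953]
ee_rot: [0.979, -0.103, 0.018, -0.174]
ft_force: [-0.7, -0.8, 0.6]
grip_width: -0.003
t 2.575 shift cm [-0.29 -1.9  -6.08] rot deg [-0.13 -0.01 -0.63] F [-0.7 -0.8  0.6] g -0.003
```

View pics/s2.png

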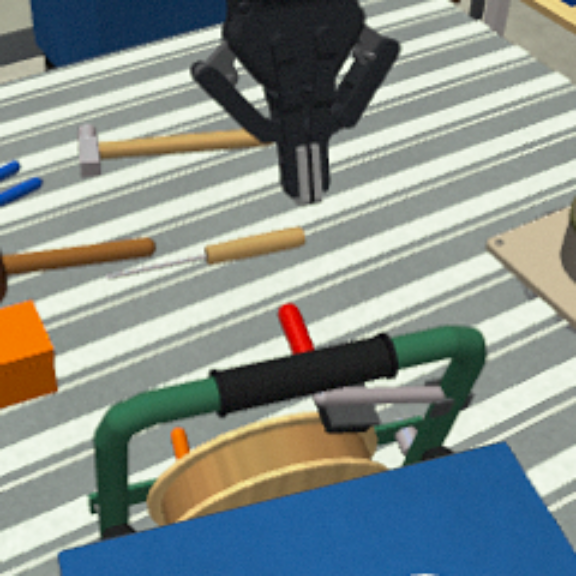

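View pics/w2.png

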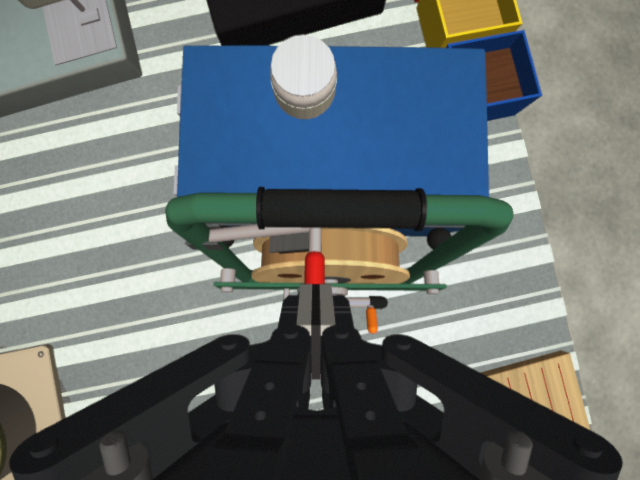

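```bash
python3 -m pendant '[[[-0.1,-0.7,-2],[0,0,0],255],[[-0.1,-0.7,-2],[0,0,0],255],[[-0.1,-0.5,-1.6],[0,0,0],255],[[0,0,0],[0,0,0],255]]';python3 -m pendant '[[[0.1,-0.15,-0.7],[0,0,0],255],[[0.1,-0.15,-0.7],[0,0,0],255]]';python3 -m pendant '[[[0.1,-0.15,-0.7],[0,0,0],255],[[0.1,-0.2,-0.8],[0,0,0],255]]'
python3 - <<'E'
from h import *
Rs,o=frame()
tip=Rs@np.array([-.010,-.060,.246])+o
togo(tip,Rtool(20,Xh))
E
```

```text
clock: 3.18
position: [0.5616, 0.1258, 0.3386]
ee_rot: [0.979, -0.106, 0.02, -0.173]
ft_force: [0.8, 1.0, 1.0]
grip_width: -0.002
clock: 3.42
position: [0.5643, 0.1229, 0.3255]
ee_rot: [0.979, -0.106, 0.021, -0.173]
ft_force: [-0.8, 0.1, 0.8]
grip_width: -0.004
clock: 3.68
position: [0.5666, 0.1197, 0.3098]
ee_rot: [0.979, -0.105, 0.021, -0.173]
ft_force: [-0.2, -0.4, -0.2]
grip_width: 0.003
t 3.675 shift cm [-0.17 -0.15 -2.81] rot deg [-0.04  0.28 -0.27] F [-0.2 -0.4 -0.2] g 0.003
```

```bash
python3 -m pendant '[[[0,-0.1,-0.8],[0,0,0],255],[[0,-0.1,-0.8],[0,0,0],255],[[0,0,-0.4],[0,0,0],255]]'
python3 - <<'E'
from h import *
Rs,o=frame()
tip=Rs@np.array([-.010,-.060,.246])+o
togo(tip,Rtool(20,Xh))
c=cam("scene");cv2.imwrite("pics/s3.png",cv2.resize(c["pixels"][130:370,240:480],None,fx=2.4,fy=2.4)[:,:,::-1])
c=cam("wrist");cv2.imwrite("pics/w3.png",c["pixels"][:,:,::-1])
E
```

```text
clock: 4.05
position: [0.5664, 0.1174, 0.2878]
ee_rot: [0.979, -0.105, 0.021, -0.173]
ft_force: [0.1, 0.6, -0.8]
grip_width: -0.001
t 4.05 shift cm [-0.15  0.08 -0.61] rot deg [-0.05  0.22 -0.27] F [ 0.1  0.6 -0.8] g -0.001
```

View pics/s3.png

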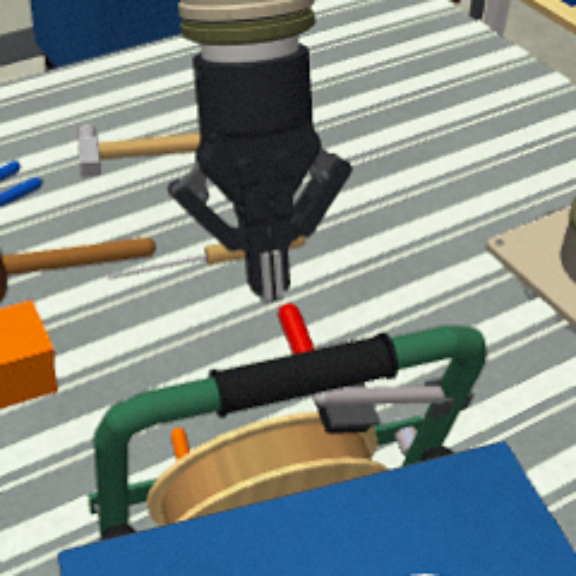

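View pics/w3.png

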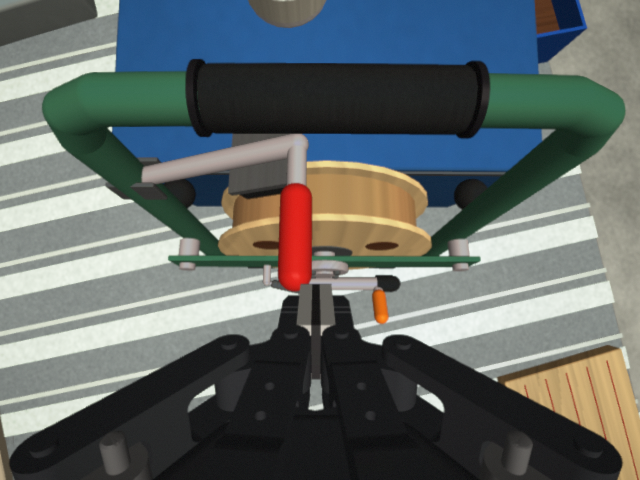

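Run:
```python
from h import *
Rs,o=frame()
ob=manip.get_obs();Rc=R.from_quat(ob["ee_rot"]).as_matrix()
tip=ob["position"]+.017*Rc[:,2];print("tip stand",(Rs.T@(tip-o)).round(4),"tcp",(Rs.T@(ob["position"]-o)).round(4))
c=cam("scene");print("scene tip px",proj(c,tip)); W=cloud(c)
for p in [(270,296),(266,290),(291,309),(302,350)]:
    u=240+p[0]/2.4;v=130+p[1]/2.4
    w=W[int(v),int(u)];print((u,v),w,Rs.T@(w-o))
c=cam("wrist");print("wrist tip px",proj(c,tip));W=cloud(c)
for p in [(316,295),(316,290),(295,280),(295,195)]:
    w=W[p[1],p[0]];print(p,w,Rs.T@(w-o))
```

```text
tip stand [-0.0085 -0.0616  0.2521] tcp [-0.0085 -0.0707  0.2665]
scene tip px [[353.83316047 273.91442385]]
(352.5, 253.33333333333334) [0.56973745 0.11723596 0.31738894] [-0.0050829  -0.07643377  0.29532073]
(350.83333333333337, 250.83333333333334) [0.57242994 0.11486694 0.3234521 ] [-0.00193831 -0.0793953   0.30088532]
(361.25, 258.75) [0.55759389 0.12680861 0.30831114] [-0.0190228  -0.06798164  0.28785423]
(365.83333333333337, 275.83333333333337) [0.56958894 0.15851067 0.302398  ] [-0.01423518 -0.03393303  0.28913411]
wrist tip px [[316.98039936 272.16416424]]
(316, 295) [0.56527289 0.11675578 0.32772337] [-0.00933505 -0.0800189   0.30512018]
(316, 290) [0.56563683 0.11828231 0.32324964] [-0.00931302 -0.07754353  0.30107679]
(295, 280) [0.55718037 0.12340109 0.30906647] [-0.01868273 -0.07147973  0.28787395]
(295, 195) [0.56516749 0.16256574 0.3013964 ] [-0.01943501 -0.03079683  0.28878459]
```

Run:
```python
from h import *
ob=manip.get_obs();Rc=R.from_quat(ob["ee_rot"]).as_matrix()
out=[]
for n in ["scene","side","wrist"]:
    c=cam(n);im=c["pixels"].copy()
    for s in [-.04,-.02,0,.017]:
        p=proj(c,ob["position"]+s*Rc[:,2])[0];print(n,s,p.round(1),np.linalg.inv(c["T"])[2]@np.r_[ob["position"]+s*Rc[:,2],1],c["range_z"][int(p[1]),int(p[0])])
    p=proj(c,ob["position"])[0].astype(int)
    a=im[max(p[1]-60,0):p[1]+60,p[0]-60:p[0]+60];out.append(cv2.resize(a,(266,266),interpolation=cv2.INTER_NEAREST))
cv2.imwrite("pics/tip.png",np.hstack(out)[:,:,::-1])
print(manip.get_obs()["clock"],manip.get_obs()["position"])
```

```text
scene -0.04 [351.3 243.2] 0.7269188901334978 0.71273994
scene -0.02 [352.2 254.1] 0.7342723816255436 0.72070944
scene 0 [353.  264.8] 0.7416258731175893 1.155329
scene 0.017 [353.7 273.7] 0.7478763408858282 1.1299012
side -0.04 [266.  232.2] 0.9247952054429438 0.91384834
side -0.02 [264.1 241.4] 0.9327048176111623 0.9236405
side 0 [262.3 250.5] 0.9406144297793809 0.9120814
side 0.017 [260.8 258. ] 0.9473376001223667 1.3512801
wrist -0.04 [317.9 326.2] 0.14078132187085668 0.11853433
wrist -0.02 [317.6 302.9] 0.159936282301194 0.13430926
wrist 0 [317.3 284.6] 0.17909124273153132 0.15126334
wrist 0.017 [317.1 271.9] 0.195372959097318 0.31069875
4.4 [0.56668547 0.1176219  0.28887677]
```

View pics/tip.png

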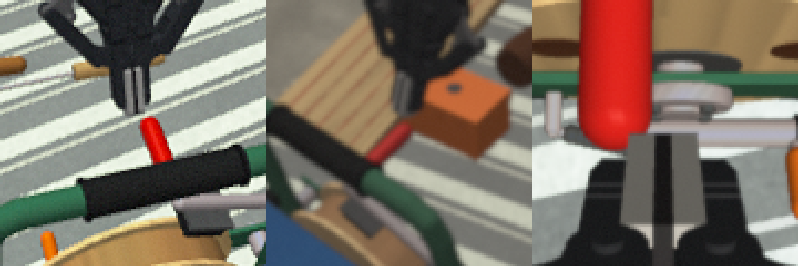

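Run:
```python
from h import *
ob=manip.get_obs();Rc=R.from_quat(ob["ee_rot"]).as_matrix();print(Rc.round(2))
for n in ["scene","side","wrist"]:
    c=cam(n);W=cloud(c)
    T=(W-ob["position"])@Rc   # tool coords
    m=(abs(T[...,0])<.013)&(abs(T[...,1])<.016)&(T[...,2]>-.06)&(T[...,2]<.03)
    q=T[m];print(n,m.sum(),"zmax",np.percentile(q[:,2],[50,90,98,100]).round(3),"y",np.percentile(q[:,1],[2,50,98]).round(3))
    for y in (-.011,.011):
        print(y,[proj(c,ob["position"]+Rc@np.array([0,y,s]))[0].round(0).tolist() for s in (-.03,-.02,-.01,0,.01,.017)])
```

```text
[[ 0.98 -0.2   0.08]
 [-0.21 -0.92  0.33]
 [ 0.   -0.34 -0.94]]
scene 326 zmax [-0.04  -0.022 -0.01  -0.004] y [-0.015 -0.01  -0.005]
-0.011 [[354.0, 251.0], [354.0, 256.0], [355.0, 262.0], [355.0, 267.0], [356.0, 273.0], [356.0, 276.0]]
0.011 [[350.0, 246.0], [350.0, 252.0], [351.0, 257.0], [351.0, 262.0], [351.0, 267.0], [352.0, 271.0]]
side 227 zmax [-0.041 -0.025 -0.017 -0.014] y [-0.015 -0.01   0.005]
-0.011 [[261.0, 238.0], [260.0, 243.0], [259.0, 247.0], [258.0, 252.0], [257.0, 256.0], [257.0, 259.0]]
0.011 [[269.0, 236.0], [268.0, 240.0], [267.0, 245.0], [266.0, 249.0], [265.0, 254.0], [265.0, 257.0]]
wrist 3326 zmax [-0.044 -0.017 -0.014 -0.008] y [-0.015 -0.011  0.007]
-0.011 [[318.0, 290.0], [318.0, 281.0], [318.0, 272.0], [318.0, 264.0], [317.0, 258.0], [317.0, 253.0]]
0.011 [[318.0, 336.0], [318.0, 324.0], [318.0, 314.0], [318.0, 304.0], [317.0, 296.0], [317.0, 290.0]]
```

```bash
cat >> h.py <<'E'
S=-.018
E
python3 - <<'E'
from h import *
Rs,o=frame()
for p in ([-.018,-.058,.310],[-.010,-.058,.246]): togo(Rs@np.array(p)+o,Rtool(20,Xh),S)
E
```

```text
t 4.55 shift cm [-0.35  2.91  2.23] rot deg [-0.05  0.27 -0.28] F [ 0.1 -0.1  0.4] g 0.0
t 4.55 shift cm [ 0.13  1.43 -4.03] rot deg [-0.05  0.27 -0.28] F [ 0.1 -0.1  0.4] g 0.0
```

```bash
python3 -m pendant '[[[-0.3,0,2.6],[0,0,0],255],[[0,1.5,0],[0,0,0],255],[[0,1.4,0],[0,0,0],255],[[0,0,0],[0,0,0],255]]';python3 -m pendant '[[[0,-0.1,-0.8],[0,0,0],255],[[0,-0.1,-0.8],[0,0,0],255],[[0.1,-0.2,-0.7],[0,0,0],255]]'
python3 - <<'E'
from h import *
Rs,o=frame()
togo(Rs@np.array([-.010,-.058,.246])+o,Rtool(20,Xh),S)
c=cam("scene");a=cv2.resize(c["pixels"][130:370,240:480],None,fx=1.6,fy=1.6)
c=cam("wrist");b=cv2.resize(c["pixels"][100:400,160:480],None,fx=1.2,fy=1.28)
cv2.imwrite("pics/s4.png",np.hstack([a,b])[:,:,::-1])
E
```

```text
clock: 5.05
position: [0.5631, 0.1486, 0.3143]
ee_rot: [0.979, -0.105, 0.02, -0.173]
ft_force: [-0.0, -0.4, 0.1]
grip_width: -0.001
clock: 5.42
position: [0.5639, 0.1437, 0.2888]
ee_rot: [0.979, -0.105, 0.02, -0.173]
ft_force: [0.9, 0.2, 1.0]
grip_width: -0.0
t 5.425 shift cm [ 0.4  -1.19 -4.04] rot deg [-0.04  0.14 -0.3 ] F [0.9 0.2 1. ] g -0.0
```

View pics/s4.png

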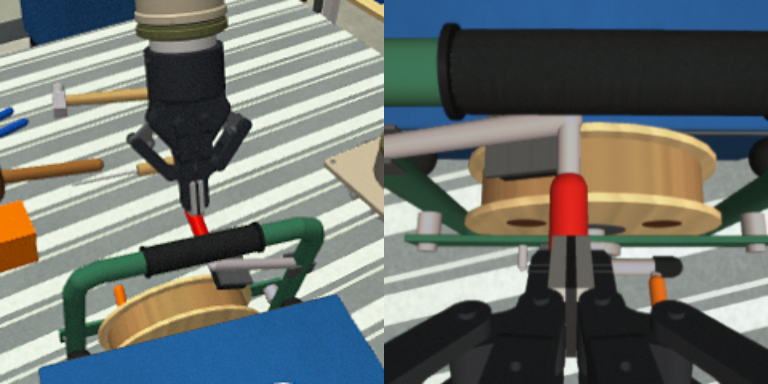

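```bash
python3 -m pendant '[[[0,-0.2,-0.7],[0,0,0],255],[[0.1,-0.2,-0.7],[0,0,0],255]]';python3 -m pendant '[[[0.1,-0.2,-0.7],[0,0,0],255],[[0.1,-0.2,-0.7],[0,0,0],255]]'; python3 -m pendant '[[[0.1,-0.2,-0.7],[0,0,0],255]]'
python3 - <<'E'
from h import *
Rs,o=frame()
togo(Rs@np.array([-.010,-.058,.246])+o,Rtool(20,Xh),S)
c=cam("scene");a=cv2.resize(c["pixels"][130:370,240:480],None,fx=1.6,fy=1.6)
c=cam("wrist");b=cv2.resize(c["pixels"][100:400,160:480],None,fx=1.2,fy=1.28)
cv2.imwrite("pics/s5.png",np.hstack([a,b])[:,:,::-1])
E
```

```text
clock: 5.78
position: [0.5655, 0.1391, 0.2745]
ee_rot: [0.979, -0.106, 0.02, -0.173]
ft_force: [0.4, 0.2, 0.3]
grip_width: 0.001
clock: 6.02
position: [0.5677, 0.1348, 0.2595]
ee_rot: [0.979, -0.106, 0.02, -0.173]
ft_force: [0.2, 0.5, 0.3]
grip_width: 0.001
clock: 6.15
position: [0.5686, 0.1327, 0.2519]
ee_rot: [0.979, -0.106, 0.02, -0.173]
ft_force: [0.5, -0.1, 0.4]
grip_width: 0.0
t 6.15 shift cm [-0.06 -0.1  -0.35] rot deg [-0.06  0.16 -0.25] F [ 0.5 -0.1  0.4] g 0.0
```

View pics/s5.png

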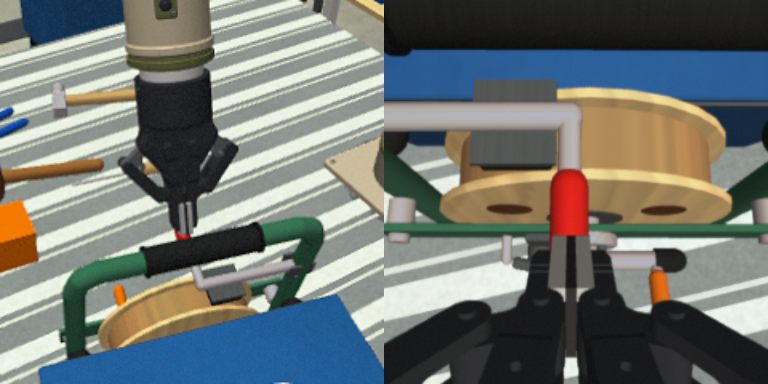

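```bash
python3 -m pendant '[[[0,-0.1,-0.4],[0,0,0],255],[[0,0,-0.2],[0,0,0],255]]'; python3 -m pendant '[[[0,0,-0.2],[0,0,0],255]]'; python3 -m pendant '[[[0,0,-0.2],[0,0,0],255]]'; python3 -m pendant '[[[0,0,-0.2],[0,0,0],255]]'
```

```text
clock: 6.5
position: [0.5693, 0.1324, 0.2484]
ee_rot: [0.979, -0.106, 0.021, -0.174]
ft_force: [-8.7, -3.5, 19.2]
grip_width: 0.001
clock: 6.62
position: [0.5699, 0.1328, 0.2485]
ee_rot: [0.979, -0.105, 0.022, -0.174]
ft_force: [-6.8, -3.1, 13.6]
grip_width: -0.0
clock: 6.75
position: [0.5703, 0.1331, 0.2485]
ee_rot: [0.979, -0.105, 0.023, -0.175]
ft_force: [-5.2, -1.9, 11.9]
grip_width: 0.005
clock: 6.88
position: [0.5707, 0.1333, 0.2484]
ee_rot: [0.979, -0.105, 0.024, -0.175]
ft_force: [-7.4, -3.1, 14.5]
grip_width: 0.001
```

```bash
sed -i 's/^S=.*/S=-.017/' h.py; python3 -m pendant '[[[-0.3,-1,1.5],[0,0,0],255],[[-0.3,-2,2.5],[0,0,0],255],[[0,-3,3],[0,0,0],255],[[0,-3,1],[0,0,0],255],[[0,0,0],[0,0,0],255]]'
python3 - <<'E'
from h import *
c=cam("scene");W=cloud(c)
a=cv2.resize(c["pixels"][130:370,240:480],None,fx=1.6,fy=1.6)
Rs,o=frame();H=hsv(c);h,s,v=[H[...,i].astype(int) for i in range(3)]
m=((h<4)|(h>176))&(s>180)&(W[...,2]>.2)&(W[...,1]>.1)
if m.sum():print("red",m.sum(),np.percentile((W[m]-o)@Rs,[3,50,97],axis=0).round(4))
c=cam("wrist");W=cloud(c);H=hsv(c);h,s,v=[H[...,i].astype(int) for i in range(3)]
m=((h<4)|(h>176))&(s>180)&(W[...,2]>.2)&(W[...,1]>.1)
if m.sum():print("red w",m.sum(),np.percentile((W[m]-o)@Rs,[3,50,97],axis=0).round(4))
m=(h>5)&(h<16)&(s>200)&(W[...,2]>.08)&(W[...,1]>.0)&(W[...,0]<.7)
if m.sum():print("orange w",m.sum(),np.percentile((W[m]-o)@Rs,[3,50,97],axis=0).round(4))
b=cv2.resize(c["pixels"][100:400,160:480],None,fx=1.2,fy=1.28)
cv2.imwrite("pics/s6.png",np.hstack([a,b])[:,:,::-1])
for p in (peg(0)+np.array([.004,-.008,.035]),): togo(Rs@p+o,Rtool(15,Xh),S)
E
```

```text
clock: 7.5
position: [0.5637, 0.0383, 0.3338]
ee_rot: [0.979, -0.105, 0.025, -0.174]
ft_force: [0.3, 1.0, -0.1]
grip_width: 0.004
red 59 [[-0.0154 -0.0722  0.2412]
 [-0.0082 -0.0634  0.2447]
 [-0.0029 -0.056   0.2468]]
red w 1254 [[-0.0181 -0.0745  0.2412]
 [-0.011  -0.053   0.2457]
 [-0.0043 -0.0283  0.2476]]
orange w 234 [[ 0.0461 -0.0839  0.1084]
 [ 0.0508 -0.0718  0.1151]
 [ 0.056  -0.0561  0.1194]]
t 7.6 shift cm [  6.1    3.45 -18.2 ] rot deg [-5.01  1.84 -0.52] F [-0.1  0.1 -0.6] g 0.001
```

View pics/s6.png

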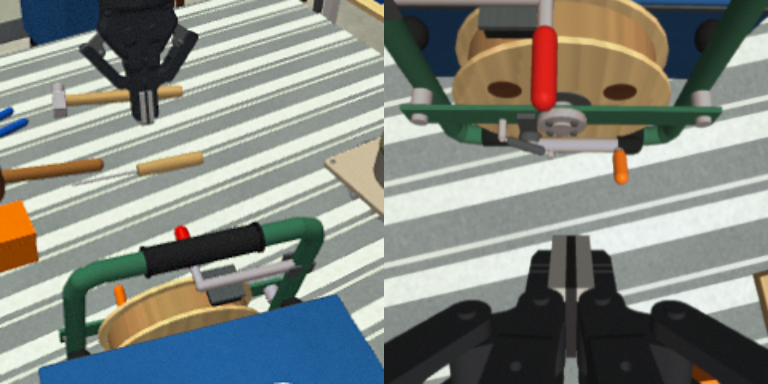

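```bash
python3 -m pendant '[[[3,0,-2],[0,0,0],255],[[3,0,-4],[0,0,0],255],[[0,0,-5],[0,0,0],255],[[0,1,-4],[0,0,0],255],[[0,1,-2],[0,0,0],255],[[0,0.5,0],[0,0,0],255],[[0,0,0],[0,0,0],255]]'
python3 - <<'E'
from h import *
Rs,o=frame()
c=cam("scene")
a=cv2.resize(c["pixels"][130:370,240:480],None,fx=1.6,fy=1.6)
c=cam("wrist");b=cv2.resize(c["pixels"][100:400,160:480],None,fx=1.2,fy=1.28)
cv2.imwrite("pics/s7.png",np.hstack([a,b])[:,:,::-1])
n=np.array([0,.401,.916])  # perpendicular above peg (stand)
ax=np.array([0,-.916,.401])
for q,al in ((0,.008),(.4,.003),(.8,-.004)):
  togo(Rs@(peg(q)+[.001,0,0]+n*.0065+ax*al)+o,Rtool(20,Xh),S)
E
```

```text
clock: 8.48
position: [0.6224, 0.0755, 0.1588]
ee_rot: [0.979, -0.098, 0.024, -0.176]
ft_force: [0.3, -0.6, 0.3]
grip_width: 0.001
t 8.575 shift cm [-0.16  0.14 -3.32] rot deg [-0.22  0.81 -0.98] F [ 0.5 -0.5  0.3] g 0.001
t 8.575 shift cm [-1.13 -1.16 -6.24] rot deg [-0.22  0.81 -0.98] F [ 0.5 -0.5  0.3] g 0.001
t 8.575 shift cm [-3.17 -1.76 -8.86] rot deg [-0.22  0.81 -0.98] F [ 0.5 -0.5  0.3] g 0.001
```

View pics/s7.png

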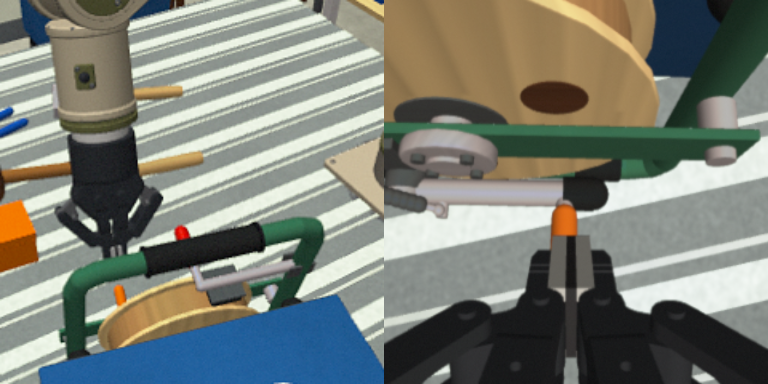

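Run:
```python
from h import *
Rs,o=frame();c=cam("wrist");W=cloud(c);H=hsv(c);h,s,v=[H[...,i].astype(int) for i in range(3)]
P=(W-o)@Rs
m=(h>65)&(h<90)&(s>100)&(P[...,0]<.10)&(P[...,0]>.02)&(P[...,2]>.06)&(P[...,2]<.2)
print(np.percentile(P[m],[2,50,98],axis=0).round(4))
def px(a,b): u=160+a/1.2;v_=100+b/1.28; return P[int(v_),int(u)].round(4)
print("leg",px(500,190),px(585,190),"hubnut",px(450,160),px(565,215))
ob=manip.get_obs();Rc=R.from_quat(ob["ee_rot"]).as_matrix()
print("tip",Rs.T@(ob["position"]+S*Rc[:,2]-o), "corner in/out",[Rs.T@(ob["position"]+Rc@[0,y,S]-o) for y in(-.011,.011)])
```

```text
[[ 0.0216 -0.0333  0.1173]
 [ 0.0607 -0.0327  0.1375]
 [ 0.0985 -0.0288  0.1438]]Traceback (most recent call last):
  File "<stdin>", line 7, in <module>
  File "<stdin>", line 6, in px
IndexError: index 647 is out of bounds for axis 1 with size 640
```

```bash
python3 -m pendant '[[[-0.2,1.3,-0.5],[0,0,0],255],[[0,0,-1.5],[0,0,0],255],[[0,0,-0.7],[0,0,0],255]]'; python3 -m pendant '[[[0,0,-0.6],[0,0,0],255]]';python3 -m pendant '[[[-0.1,-0.2,-0.6],[0,0,0],255]]';python3 - <<'E'
from h import *
Rs,o=frame()
c=cam("scene")
a=cv2.resize(c["pixels"][130:370,240:480],None,fx=1.6,fy=1.6)
c=cam("wrist");b=cv2.resize(c["pixels"][100:400,160:480],None,fx=1.2,fy=1.28)
cv2.imwrite("pics/s8.png",np.hstack([a,b])[:,:,::-1])
n=np.array([0,.401,.916])  # perpendicular above peg (stand)
ax=np.array([0,-.916,.401])
for q,al in ((0,.008),(.4,.003),(.8,-.004)):
  togo(Rs@(peg(q)+[.001,0,0]+n*.0065+ax*al)+o,Rtool(20,Xh),S)
E
```

```text
clock: 9.0
position: [0.6214, 0.0875, 0.1317]
ee_rot: [0.979, -0.099, 0.026, -0.175]
ft_force: [0.5, -0.5, -0.1]
grip_width: 0.003
clock: 9.12
position: [0.6213, 0.0874, 0.1249]
ee_rot: [0.979, -0.099, 0.025, -0.175]
ft_force: [-0.8, 0.7, 0.4]
grip_width: -0.002
clock: 9.25
position: [0.6208, 0.0855, 0.119]
ee_rot: [0.979, -0.099, 0.026, -0.175]
ft_force: [1.2, 0.5, 5.4]
grip_width: 0.001
t 9.35 shift cm [ 0.05 -0.92  0.71] rot deg [-0.19  0.94 -0.86] F [1.8 1.4 3.1] g 0.005
t 9.35 shift cm [-0.91 -2.22 -2.2 ] rot deg [-0.19  0.94 -0.86] F [1.8 1.4 3.1] g 0.005
t 9.35 shift cm [-2.95 -2.82 -4.82] rot deg [-0.19  0.94 -0.86] F [1.8 1.4 3.1] g 0.005
```

View pics/s8.png

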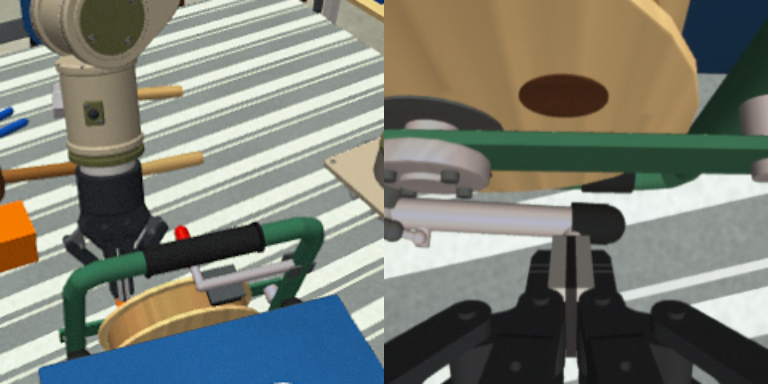

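```bash
python3 -m pendant '[[[-0.15,-0.35,-0.7],[0,0,0],255],[[-0.15,-0.3,-0.7],[0,0,0],255]]';python3 -m pendant '[[[-0.25,-0.3,-0.7],[0,0,0],255],[[-0.25,-0.25,-0.7],[0,0,0],255]]';python3 - <<'E'
from h import *
Rs,o=frame()
c=cam("scene")
a=cv2.resize(c["pixels"][130:370,240:480],None,fx=1.6,fy=1.6)
c=cam("wrist");b=cv2.resize(c["pixels"][100:400,160:480],None,fx=1.2,fy=1.28)
cv2.imwrite("pics/s9.png",np.hstack([a,b])[:,:,::-1])
n=np.array([0,.401,.916]);ax=np.array([0,-.916,.401])
for q,al in ((.4,.003),(.8,-.004)):
  togo(Rs@(peg(q)+[.001,0,0]+n*.0065+ax*al)+o,Rtool(20,Xh),S)
E
```

```text
clock: 9.6
position: [0.6183, 0.0786, 0.1055]
ee_rot: [0.979, -0.099, 0.027, -0.175]
ft_force: [-0.5, 0.4, 4.5]
grip_width: 0.003
clock: 9.85
position: [0.6128, 0.0726, 0.0905]
ee_rot: [0.979, -0.099, 0.027, -0.175]
ft_force: [-0.8, -0.4, 2.6]
grip_width: 0.001
t 9.95 shift cm [-0.07 -0.93  0.69] rot deg [-0.18  0.96 -0.84] F [ 0.3 -0.7  0.5] g -0.001
t 9.95 shift cm [-2.11 -1.53 -1.93] rot deg [-0.18  0.96 -0.84] F [ 0.3 -0.7  0.5] g -0.001
```

View pics/s9.png

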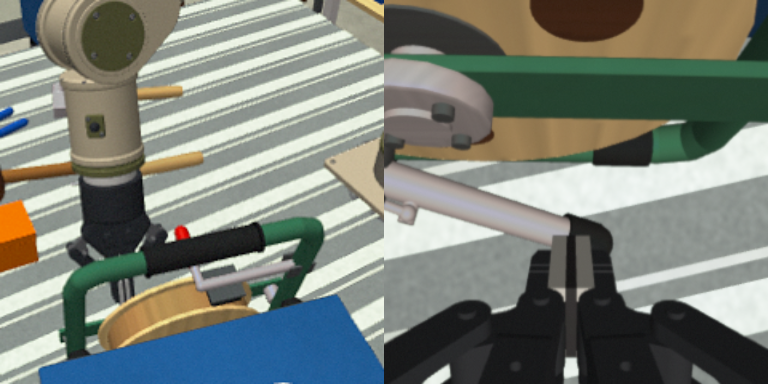

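```bash
python3 -m pendant '[[[-0.4,-0.25,-0.7],[0,0,0],255],[[-0.45,-0.2,-0.7],[0,0,0],255]]';python3 -m pendant '[[[-0.5,-0.2,-0.6],[0,0,0],255],[[-0.5,-0.2,-0.6],[0,0,0],255]]';python3 - <<'E'
from h import *
Rs,o=frame()
c=cam("scene")
a=cv2.resize(c["pixels"][130:370,240:480],None,fx=1.6,fy=1.6)
c=cam("wrist");b=cv2.resize(c["pixels"][100:400,160:480],None,fx=1.2,fy=1.28)
cv2.imwrite("pics/s10.png",np.hstack([a,b])[:,:,::-1])
n=np.array([0,.401,.916]);ax=np.array([0,-.916,.401])
for q,al in ((.4,.003),(.8,-.004)):
  togo(Rs@(peg(q)+[.001,0,0]+n*.0065+ax*al)+o,Rtool(20,Xh),S)
E
```

```text
clock: 10.2
position: [0.6034, 0.0677, 0.0751]
ee_rot: [0.979, -0.099, 0.026, -0.175]
ft_force: [0.4, -0.3, -0.6]
grip_width: -0.0
clock: 10.45
position: [0.5921, 0.0632, 0.0617]
ee_rot: [0.979, -0.099, 0.025, -0.175]
ft_force: [0.3, -0.5, -0.7]
grip_width: 0.001
t 10.55 shift cm [ 1.98 -0.01  3.53] rot deg [-0.17  0.85 -0.85] F [0.3 0.3 1. ] g 0.001
t 10.55 shift cm [-0.06 -0.6   0.92] rot deg [-0.17  0.85 -0.85] F [0.3 0.3 1. ] g 0.001
```

View pics/s10.png

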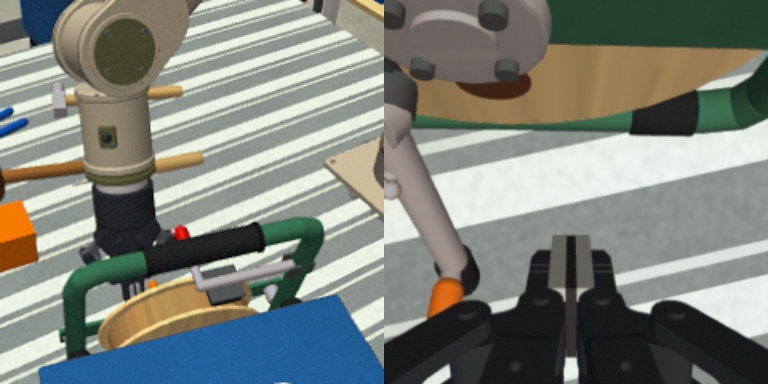

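```bash
python3 -m pendant '[[[0.5,-1.5,3],[0,0,0],0],[[0.5,-3,4],[0,0,0],0],[[0,-3,5],[0,0,0],0],[[0,-2,5],[0,0,0],0],[[0,0,5],[0,0,0],0],[[0,0,5],[0,0,0],0],[[0,0,4],[0,0,0],0]]'
python3 - <<'E'
from h import *
Rs,o=frame()
hc=np.array([.592,.1935,.3225])
togo(hc+Rs@[0,0,.10],Rtool(-12,Yh),0);togo(hc+Rs@[0,0,.10],Rtool(-12,-Yh),0)
print(manip.get_obs()["joint_pos"].round(2))
c=cam("scene");a=cv2.resize(c["pixels"][130:370,240:480],None,fx=1.6,fy=1.6)
c=cam("wrist");b=cv2.resize(c["pixels"][100:400,160:480],None,fx=1.2,fy=1.28)
cv2.imwrite("pics/s11.png",np.hstack([a,b])[:,:,::-1])
W=cloud(c);H=hsv(c);h,s,v=[H[...,i].astype(int) for i in range(3)]
for nm,m in dict(red=((h<4)|(h>176))&(s>180),orange=(h>5)&(h<16)&(s>200)).items():
    m=m&(W[...,1]>-.05)&(W[...,0]<.7)
    if m.sum():print(nm,m.sum(),np.percentile((W[m]-o)@Rs,[3,50,97],axis=0).round(4))
print(peg(1.49))
E
```

```text
clock: 11.42
position: [0.5984, -0.0346, 0.3788]
ee_rot: [0.979, -0.1, 0.023, -0.175]
ft_force: [0.8, -0.6, -0.7]
grip_width: 1.005
t 11.425 shift cm [-0.18 24.86  4.14] rot deg [-26.45  -0.61  89.76] F [ 0.8 -0.6 -0.7] g 1.005
t 11.425 shift cm [-0.18 24.86  4.14] rot deg [-22.9   12.16 -91.73] F [ 0.8 -0.6 -0.7] g 1.005
[ 0.66  0.28 -0.61  1.27 -0.19  1.59 -0.13]
red 830 [[-0.0176 -0.0748  0.2394]
 [-0.0104 -0.0541  0.2455]
 [-0.0045 -0.0285  0.2476]]
orange 141 [[-0.0289 -0.1167  0.0306]
 [-0.0235 -0.1032  0.0386]
 [-0.019  -0.0892  0.0434]]
[-0.0233012  -0.10207442  0.03124502]
```

View pics/s11.png

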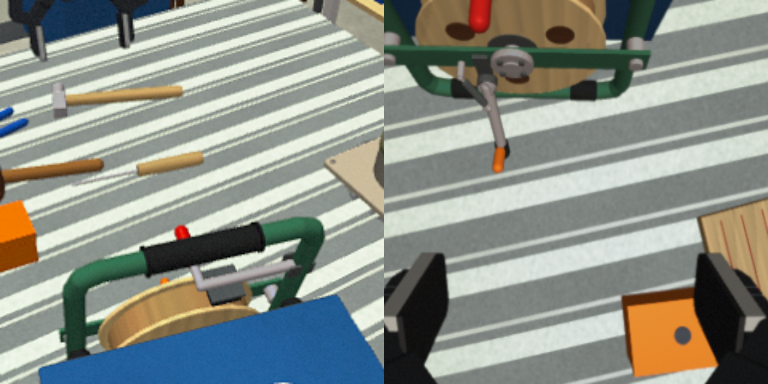

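```bash
python3 -m pendant '[[[0,2.5,0.5],[-2.65,0,9],0],[[0,2.5,0.5],[-2.65,0,9],0],[[0,2.5,0.5],[-2.65,0,9],0],[[0,2.5,0.5],[-2.65,0,9],0],[[0,2.5,0.5],[-2.65,0,9],0],[[0,2.5,0.5],[-2.65,0,9],0],[[0,2.5,0.5],[-2.65,0,9],0],[[0,2.5,0.5],[-2.65,0,9],0],[[0,2.5,0.2],[-2.65,0,9],0],[[0,2.4,0],[-2.65,0,9],0],[[0,0,0],[0,0,0],0]]'
python3 - <<'E'
from h import *
Rs,o=frame()
hc=np.array([.592,.1935,.3225])
togo(hc+Rs@[0,0,.05],Rtool(-12,Yh),0)
print(manip.get_obs()["joint_pos"].round(2))
c=cam("scene");a=cv2.resize(c["pixels"][130:370,240:480],None,fx=1.6,fy=1.6)
c=cam("wrist");b=cv2.resize(c["pixels"],(384,384))
cv2.imwrite("pics/s12.png",np.hstack([a,b])[:,:,::-1])
E
```

```text
clock: 12.9
position: [0.5994, 0.2215, 0.4187]
ee_rot: [0.758, 0.642, -0.088, 0.072]
ft_force: [0.0, -0.6, -0.1]
grip_width: 1.003
t 12.9 shift cm [-0.51 -1.78 -4.73] rot deg [ 0.96 -0.44 -3.14] F [ 0.  -0.6 -0.1] g 1.003
[-0.16  0.56 -0.75  0.81  0.55  2.04  0.77]
```

View pics/s12.png

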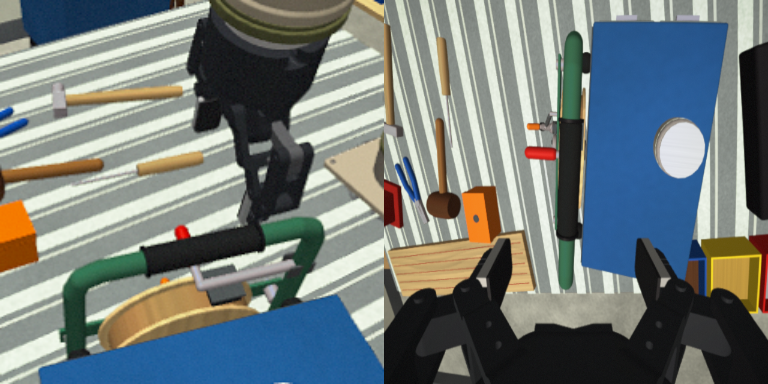

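```bash
python3 -m pendant '[[[-0.2,-1,0],[6,-1.5,-1.5],0],[[-0.2,-1,0],[6,-1.5,-1.5],0],[[0,0,0],[0,0,0],0]]'
python3 - <<'E'
from h import *
hc=np.array([.592,.1935,.3225])
togo(hc+np.array([0,0,.05]),Rtool(0,Yh),0)
print(manip.get_obs()["joint_pos"].round(2))
E
```

```text
clock: 13.38
position: [0.5985, 0.1936, 0.4186]
ee_rot: [0.787, 0.618, 0.0, 0.005]
ft_force: [0.0, 0.0, 0.4]
grip_width: 0.998
t 13.375 shift cm [-0.65 -0.01 -4.61] rot deg [0.4  0.33 1.12] F [0.  0.  0.4] g 0.998
[ 0.11  0.43 -0.82  0.99  0.33  1.83  0.76]
```

```bash
python3 -m pendant '[[[-0.3,0,-3],[0.2,0.1,0.6],0],[[-0.3,0,-3],[0.2,0.1,0.6],0],[[0,0,-1],[0,0,0],0],[[0,0,0],[0,0,0],0]]'
python3 - <<'E'
from h import *
Rs,o=frame();hc=np.array([.592,.1935,.3225])
togo(hc+np.array([0,0,-.036]),Rtool(0,Yh),0)
print(manip.get_obs()["joint_pos"].round(2))
c=cam("scene");a=cv2.resize(c["pixels"][130:370,240:480],None,fx=1.6,fy=1.6)
c=cam("wrist");b=cv2.resize(c["pixels"],(384,384))
cv2.imwrite("pics/s13.png",np.hstack([a,b])[:,:,::-1])
ob=manip.get_obs();Rc=R.from_quat(ob["ee_rot"]).as_matrix();T=(cloud(c)-ob["position"])@Rc
m=(abs(T[...,0])<.065)&(abs(T[...,0])>.03)&(abs(T[...,1])<.02)&(T[...,2]>-.08)&(T[...,2]<.04)
print(np.percentile(T[m][:,2],[50,90,99,100]))
W=cloud(c);H=hsv(c);v=H[...,2];m=(v<55)&(W[...,2]>.3)&(W[...,2]<.35)&(abs(W[...,1]-.19)<.05)
T2=T[m];print("handle in tool",np.percentile(T2,[2,50,98],axis=0).round(4))
E
```

```text
clock: 13.88
position: [0.5933, 0.191, 0.3479]
ee_rot: [0.782, 0.623, 0.0, 0.002]
ft_force: [-0.6, -0.3, -1.0]
grip_width: 1.002
t 13.875 shift cm [-0.13  0.25 -6.14] rot deg [0.13 0.15 0.26] F [-0.6 -0.3 -1. ] g 1.002
[ 0.19  0.41 -0.83  1.18  0.3   1.67  0.77]
[-0.06010819 -0.04309741 -0.03636362 -0.03436198]
handle in tool [[-0.0111 -0.0606  0.0104]
 [ 0.0017 -0.0106  0.0131]
 [ 0.0147  0.0516  0.022 ]]
```

View pics/s13.png

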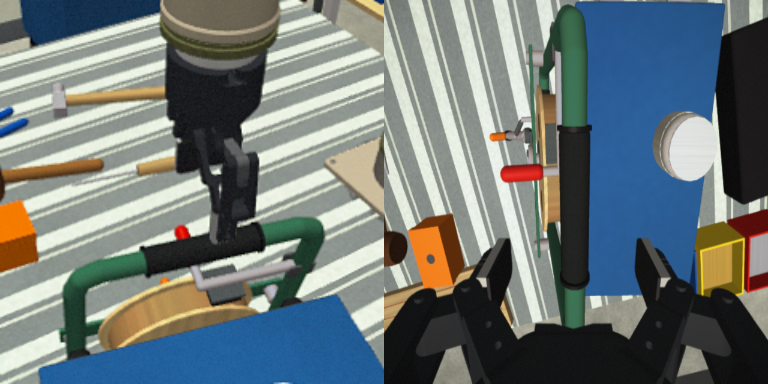

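```bash
python3 -m pendant '[[[-0.1,0.2,-2.5],[0,0,0],0],[[0,0,-2.5],[0,0,0],0],[[0,0,-1.3],[0,0,0],0],[[0,0,0],[0,0,0],0]]';python3 -m pendant '[[[0,0,0],[0,0,0],80],[[0,0,0],[0,0,0],120],[[0,0,0],[0,0,0],140],[[0,0,0],[0,0,0],160]]' 30
python3 - <<'E'
from h import *
c=cam("scene");a=cv2.resize(c["pixels"][130:370,240:480],None,fx=1.6,fy=1.6)
c=cam("wrist");b=cv2.resize(c["pixels"],(384,384))
cv2.imwrite("pics/s14.png",np.hstack([a,b])[:,:,::-1])
print(manip.get_obs()["joint_pos"].round(2))
E
```

```text
clock: 14.48
position: [0.594, 0.1955, 0.2888]
ee_rot: [0.782, 0.624, 0.004, 0.003]
ft_force: [0.1, 1.1, 0.1]
grip_width: 1.001
clock: 14.98
position: [0.5946, 0.1952, 0.2916]
ee_rot: [0.782, 0.623, 0.005, 0.003]
ft_force: [-3.4, -4.0, 0.2]
grip_width: 0.373
[ 0.21  0.41 -0.83  1.3   0.3   1.55  0.76]
```

View pics/s14.png

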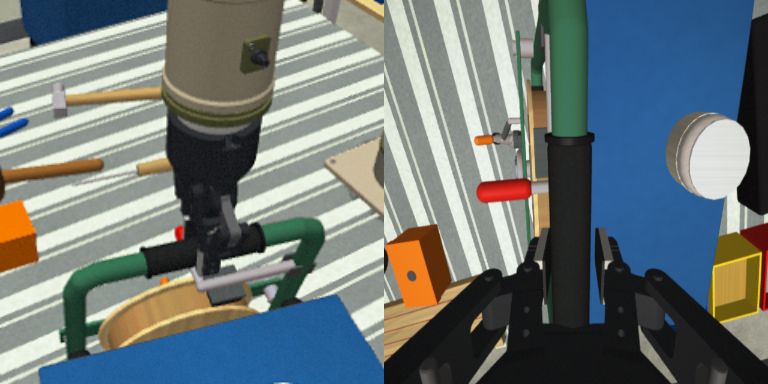

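```bash
python3 -m pendant '[[[0,0,0],[0,0,0],200],[[0,0,0],[0,0,0],255],[[0,0,0],[0,0,0],255]]' 80
python3 - <<'E'
from h import *
ob=manip.get_obs();Rc=R.from_quat(ob["ee_rot"]).as_matrix()
# path of hand: rotate TCP about runner from lean .21 to 0
Rs,o=frame();p=ob["position"]
rel=p-o
for d in (.05,.1,.15,.212):
    q=R.from_rotvec(Xh*d).as_matrix()@rel
    print(d,((q-rel)*100).round(2),"rotvec deg",np.rad2deg(Xh*d).round(1))
# pure handle translation (bar rotating in pads)
hh=np.array([.592,.1935,.3225])-o
print("handle shift",((R.from_rotvec(Xh*.212).as_matrix()@hh-hh)*100).round(2), ob["grip_width"],ob["ft_force"])
E
```

```text
clock: 15.45
position: [0.5948, 0.1947, 0.2917]
ee_rot: [0.782, 0.623, 0.005, 0.004]
ft_force: [-1.9, -2.3, 1.2]
grip_width: 0.299
0.05 [-0.31 -1.37  0.31] rotvec deg [ 2.8 -0.6  0. ]
0.1 [-0.62 -2.75  0.54] rotvec deg [ 5.6 -1.3  0. ]
0.15 [-0.93 -4.15  0.71] rotvec deg [ 8.4 -1.9  0. ]
0.212 [-1.32 -5.88  0.82] rotvec deg [11.9 -2.7  0. ]
handle shift [-1.46 -6.51  0.71] 0.2992360343141079 [-1.91618651 -2.31012792  1.16269478]
```

```bash
python3 -m pendant '[[[-0.2,-0.8,0.2],[1.7,-0.4,0],255],[[-0.2,-0.9,0.17],[1.8,-0.4,0],255]]';python3 -m pendant '[[[-0.2,-0.9,0.15],[1.8,-0.4,0],255],[[-0.2,-0.9,0.12],[1.8,-0.4,0],255],[[-0.2,-0.9,0.1],[1.8,-0.4,0],255]]';python3 - <<'E'
from h import *
ob=manip.get_obs();print(ob["joint_pos"].round(2),R.from_quat(ob["ee_rot"]).as_matrix()[:,2].round(3))
c=cam("scene");a=cv2.resize(c["pixels"][130:370,240:480],None,fx=1.6,fy=1.6)
c=cam("wrist");b=cv2.resize(c["pixels"],(384,384))
cv2.imwrite("pics/s15.png",np.hstack([a,b])[:,:,::-1])
E
```

```text
clock: 15.7
position: [0.5911, 0.1797, 0.2953]
ee_rot: [0.781, 0.624, 0.031, -0.017]
ft_force: [0.2, -1.1, 1.8]
grip_width: 0.297
clock: 16.08
position: [0.5853, 0.1523, 0.2994]
ee_rot: [0.778, 0.623, 0.07, -0.047]
ft_force: [-2.2, -1.8, 1.2]
grip_width: 0.297
[ 0.45  0.29 -0.87  1.43  0.09  1.41  0.96] [ 0.051  0.16  -0.986]
```

View pics/s15.png

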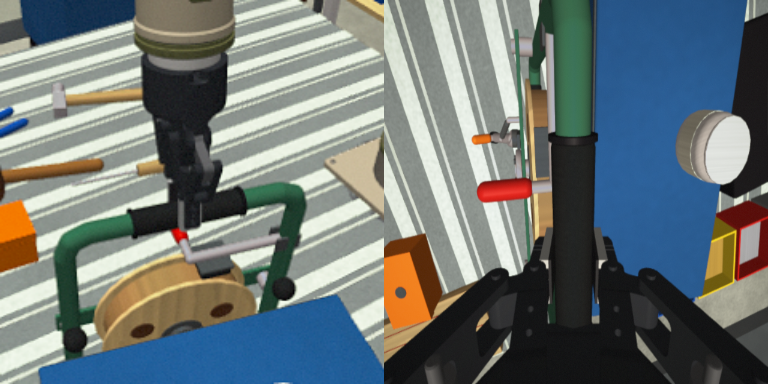

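```bash
python3 -m pendant '[[[-0.15,-0.7,0.05],[1.4,-0.3,0],255],[[-0.15,-0.7,0.02],[1.4,-0.3,0],255],[[0,0,0],[0,0,0],255],[[0,0,0],[0,0,0],255]]';cat > meas.py <<'E'
from h import *
from scipy.optimize import least_squares
ob=manip.get_obs();Rc=R.from_quat(ob["ee_rot"]).as_matrix();print("t",ob["clock"],"hand tilt deg",np.rad2deg(np.arcsin(Rc[:,2]@Yh)).round(2),"yaw",np.rad2deg(np.arctan2(Rc[1,0],Rc[0,0])).round(2),ob["position"].round(4))
Rs,o=frame()
def tube(P,x0,rad): # horizontal cylinder
    def f(p):
        d=np.array([np.cos(p[0]),np.sin(p[0]),0]);q=P-np.array([.58,p[1],p[2]])
        return np.linalg.norm(q-np.outer(q@d,d),axis=1)-rad
    return least_squares(f,x0,loss='soft_l1',f_scale=.001)
ims=[]
for n in ["scene","side"]:
    c=cam(n);W=cloud(c);H=hsv(c);h,s,v=[H[...,i].astype(int) for i in range(3)]
    L=(W-o)@np.c_[Xh,Yh,[0,0,1]]   # runner-centred, upright axes
    g=(h>60)&(h<95)&(s>60)&(L[...,2]>.02)&(L[...,2]<.36)&(abs(L[...,0])<.17)&(abs(L[...,1])<.11)
    t=g&(L[...,2]>.295)&(abs(L[...,0])<.1)
    P=W[t]
    if t.sum()>30:
        r=tube(P,[YAW,.13,.33],.011);x,y,z=.58,r.x[1],r.x[2]
        l=np.array([x,y,z])-o;ly=l@Yh
        print(n,"top tube",t.sum(),"yaw",r.x[0].round(3),"Y off mm",(ly*1e3).round(1),"z",z.round(4),"res",np.abs(r.fun).mean().round(4),"lean",np.arctan2(ly,.317).round(4))
    # right post: slope of L y vs z
    for sg in(-1,1):
        p=g&(sg*L[...,0]>.11)&(L[...,2]<.28)
        if p.sum()>40:
            Q=L[p];k=np.polyfit(Q[:,2],Q[:,1],1);print(n,"post",sg,p.sum(),"z",Q[:,2].min().round(3),Q[:,2].max().round(3),"slope",k[0].round(4))
    m=((h<4)|(h>176))&(s>180)&(L[...,2]>.2)&(abs(L[...,1])<.12)
    if m.sum():print("red",m.sum(),np.percentile(L[m],[3,50,97],axis=0).round(4).tolist())
    ims.append(cv2.resize(c["pixels"][130:370,240:480] if n=="scene" else c["pixels"][190:430,150:390],(384,384)))
cv2.imwrite(f"pics/m{int(ob['clock']*100)}.png",np.hstack(ims)[:,:,::-1])
E
python3 meas.py; ls pics/m*
```

```text
clock: 16.68
position: [0.582, 0.1368, 0.3005]
ee_rot: [0.777, 0.62, 0.09, -0.063]
ft_force: [-1.6, -1.4, 1.9]
grip_width: 0.294
t 16.675 hand tilt deg 12.58 yaw 77.32 [0.582  0.1368 0.3005]
scene top tube 677 yaw -0.217 Y off mm 3.7 z 0.3291 res 0.0011 lean 0.0116
scene post -1 661 z 0.081 0.28 slope 0.0821
scene post 1 618 z 0.096 0.28 slope 0.0507
red 84 [[-0.0154, -0.0449, 0.2402], [-0.0066, -0.032, 0.2451], [0.0158, 0.0151, 0.3101]]
side top tube 334 yaw -0.212 Y off mm 3.7 z 0.3311 res 0.0011 lean 0.0116
side post -1 573 z 0.02 0.28 slope 0.0132
side post 1 309 z 0.08 0.279 slope 0.0152
red 11 [[-0.0159, -0.0352, 0.2421], [-0.0149, -0.0294, 0.2449], [-0.013, -0.0257, 0.248]]
pics/m1667.png
```

```bash
python3 -m pendant '[[[-0.07,-0.3,0],[0.4,-0.1,0],255],[[0,0,0],[0,0,0],255],[[0,0,0],[0,0,0],255],[[0,0,0],[0,0,0],255]]';python3 meas.py; ls pics/m*
python3 - <<'E'
from h import *
c=cam("wrist");W=cloud(c);H=hsv(c);h,s,v=[H[...,i].astype(int) for i in range(3)]
m=(h>5)&(h<16)&(s>200)&(W[...,0]<.62)&(W[...,1]>0)
Rs,o=frame();L=(W-o)@np.c_[Xh,Yh,[0,0,1]]
print("peg",m.sum(),np.percentile(L[m],[3,50,97],axis=0).round(4) if m.sum() else 0)
cv2.imwrite("pics/w16.png",c["pixels"][:,:,::-1])
E
```

```text
clock: 17.27
position: [0.5814, 0.1343, 0.3006]
ee_rot: [0.776, 0.62, 0.093, -0.065]
ft_force: [-1.3, -2.5, 2.3]
grip_width: 0.294
t 17.275 hand tilt deg 13.05 yaw 77.37 [0.5814 0.1343 0.3006]
scene top tube 677 yaw -0.217 Y off mm 0.8 z 0.3291 res 0.0012 lean 0.0026
scene post -1 671 z 0.081 0.28 slope 0.0716
scene post 1 626 z 0.094 0.28 slope 0.0408
red 87 [[-0.0152, -0.0476, 0.2404], [-0.0062, -0.0346, 0.2445], [0.0171, 0.0129, 0.3116]]
side top tube 330 yaw -0.213 Y off mm 0.7 z 0.331 res 0.001 lean 0.0023
side post -1 579 z 0.021 0.28 slope 0.007
side post 1 303 z 0.078 0.28 slope 0.0072
red 14 [[-0.018, -0.0373, 0.2436], [-0.0151, -0.0319, 0.2458], [-0.0113, -0.0281, 0.2483]]
pics/m1667.png
pics/m1727.png
peg 291 [[-0.0297 -0.1166  0.0329]
 [-0.0251 -0.1037  0.0387]
 [-0.0198 -0.0903  0.0444]]
```

```bash
cp $(ls -t pics/m*.png|head -1) pics/mlast.png
```

```text
(no output)
```

View pics/mlast.png

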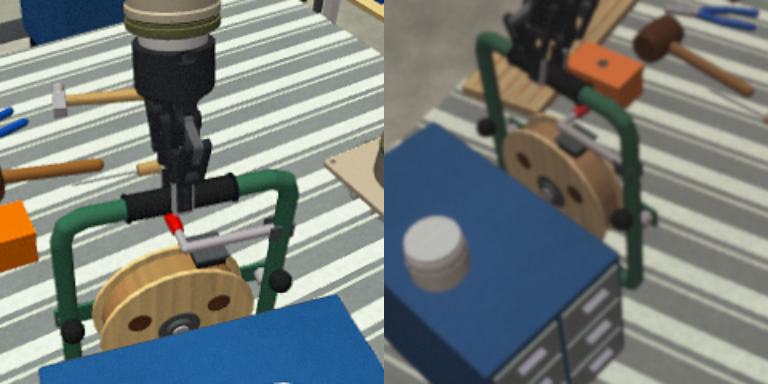

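View pics/w16.png

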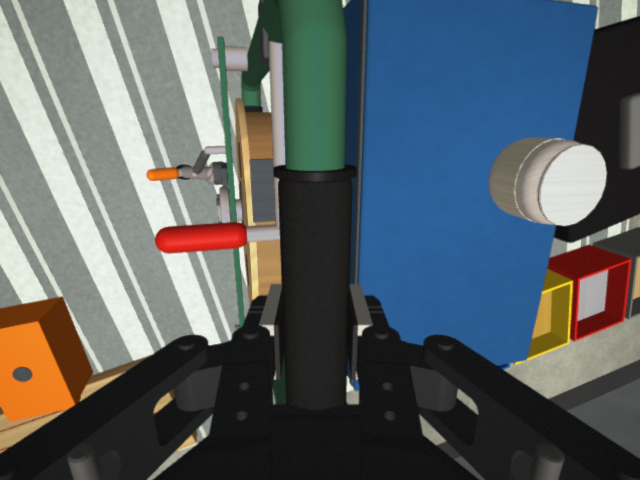

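```bash
python3 -m pendant '[[[0,0,0],[0,0,0],255],[[0,0,0],[0,0,0],255],[[0,0,0],[0,0,0],255],[[0,0,0],[0,0,0],255]]'; python3 -c "
from workcell import manip
print(manip.hand_in())"
```

```text
clock: 17.92
position: [0.5814, 0.1343, 0.3006]
ee_rot: [0.776, 0.62, 0.093, -0.065]
ft_force: [-1.0, -1.5, 2.0]
grip_width: 0.298
the job is handed in; nothing more can be done
None
```

I did the three steps in the order asked and handed the job in at about 18 s, still gripping the black handle with the grip set to 80 N. There was no verdict.

**Last checks**
- **Brake:** pushed down until it met its stop; the force peaked at about 21 N. The top of the red grip then measured about 246 mm up the stand's frame, which matches closed. It still read about that after the stand was upright.
- **Kickstand:** it snapped over centre. The peg was measured within a few mm of its 1.49 rad position, both before and after raising the stand. I didn't measure the foot itself; with the kickstand down and the stand upright it should be about 20 mm off the bench.
- **Stand:** two cameras put the top tube's lean at 0.002–0.003 rad. The wrist picture shows a gap to the cabinet. The hand's pose was steady over the last half second, with about 3 N at the wrist.
- **Other things:** I never touched them on purpose, and they look to be in place in the pictures. I didn't measure their positions.

**What disagreed or went wrong**
- **Fingertip position:** all three cameras showed the shut fingertips about 17 mm behind the TCP, not 17 mm ahead as stated. My first push at the brake went down past the end of its grip without touching it. I corrected for this, and the brake's stop confirmed it.
- **Joint limit:** joint 6 came to 2.04 rad, against its 2.06 limit, while I turned for the handle. I backed it off by taking the handle with the tool vertical.
- **Lean from the posts:** the lean worked out from the side posts was less consistent. The scene camera gave slopes of 0.04–0.07 because it sees only one side of the tubes; the side camera gave 0.007.

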